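# Sort returned switchgear parts into their trays

### The job

Sort the five loose electrical parts on the bench into the blue trays: both contactors go in the tray with the yellow liner, both push buttons, whatever their colour, in the tray with the white liner, and the aluminium capacitor in the tray with the black liner. Set every part down, do not drop it, so that it stands upright and flat on the floor of its tray, and leave the screwdriver and the carton where they lie.

Things in the scene. Friction and masses are not known exactly. Their poses are not given: they have to be found in the camera images.
- contactor_white: contactor: black switchgear block with a white front plate on top, 44 x 58 x 55 mm high, standing on its back on the bench, loose. Origin: centre of its underside, x along the 44 mm width, y along the 58 mm length, z up. The upper part (z 36 to 55) is 44 x 40 mm; the two 44-apart flat sides run the full height and are the faces to grip. About 0.24 kg (varies by a third).
- contactor_orange: contactor: black switchgear block with an orange front plate on top, 44 x 58 x 55 mm high, standing on its back on the bench, loose. Origin: centre of its underside, x along the 44 mm width, y along the 58 mm length, z up. The upper part (z 36 to 55) is 44 x 40 mm; the two 44-apart flat sides run the full height and are the faces to grip. About 0.24 kg (varies by a third).
- button_red: push button unit with a red mushroom cap, 56 mm high, standing on its contact block, loose. Origin: centre of the underside, z up. Square grey contact block 36 x 36 mm, 26 mm high, at the bottom; thin steel collar above it (28 mm diameter, z 26 to 38); round cap 40 mm diameter, z 38 to 56 (straight sided to z 52), the part to grip. About 0.09 kg (varies by a third).
- button_green: push button unit with a green mushroom cap, 56 mm high, standing on its contact block, loose. Origin: centre of the underside, z up. Square grey contact block 36 x 36 mm, 26 mm high, at the bottom; thin steel collar above it (28 mm diameter, z 26 to 38); round cap 40 mm diameter, z 38 to 56 (straight sided to z 52), the part to grip. About 0.09 kg (varies by a third).
- capacitor: capacitor: round bare aluminium can 40 mm in diameter, straight sided to z 56, with a black top (36 mm diameter, z 56 to 60) carrying two small brass blades up to z 66, standing upright, loose. Origin: centre of its underside, z up. About 0.12 kg (varies by a third).
- tray_yellow: blue tray with a yellow floor liner and yellow tags, fixed to the bench. Outer size 120 (x) x 165 (y) x 24 mm high, walls 4 mm, inner floor 112 x 157 mm at 6 mm above its origin. Origin: centre of its underside on the bench, x across the short side, y along the long side, z up. Holds two parts side by side along its y.
- tray_white: blue tray with a white floor liner and white tags, fixed to the bench. Outer size 120 (x) x 165 (y) x 24 mm high, walls 4 mm, inner floor 112 x 157 mm at 6 mm above its origin. Origin: centre of its underside on the bench, x across the short side, y along the long side, z up. Holds two parts side by side along its y.
- tray_black: blue tray with a black floor liner and black tags, fixed to the bench. Outer size 120 (x) x 165 (y) x 24 mm high, walls 4 mm, inner floor 112 x 157 mm at 6 mm above its origin. Origin: centre of its underside on the bench, x across the short side, y along the long side, z up. Holds two parts side by side along its y.
- screwdriver: bystander: screwdriver with an orange handle, 200 mm long, lying loose on the bench to the robot's left of the parts; its x axis runs from handle to tip, z up.
- carton: bystander: closed cardboard carton 60 x 80 x 45 mm high with a paper band, loose on the bench to the robot's right of the parts. Origin: centre of its underside, z up.
Things that resemble listed ones, but are neither listed nor needed, are in the scene too. Leave any purple look-alike of the capacitor alone. Leave any purple look-alike of the button_green alone.

How it is judged (in metres and radians):
At the end, for the whole second after the job is handed in: Each part stands in its tray (contactors yellow, buttons white, capacitor black): its origin within 45 mm of the tray's centre along the short side and 66 mm along the long side, its underside within about 4 mm of the tray's inner floor, upright to within 0.12 rad (7 degrees), at rest and released (x of contactor_white in the frame of tray_yellow between -0.045 and 0.045 m and y of contactor_white in the frame of tray_yellow between -0.066 and 0.066 m and z of contactor_white in the frame of tray_yellow between 0.003 and 0.01 m and angle between each of contactor_white, contactor_orange, button_red, button_green, capacitor's own z axis and vertical below 0.12 rad and linear speed of each of contactor_white, contactor_orange, button_red, button_green, capacitor below 0.02 m/s and contact force between each of contactor_white, contactor_orange, button_red, button_green, capacitor and the fingers below 0.05 N and x of contactor_orange in the frame of tray_yellow between -0.045 and 0.045 m and y of contactor_orange in the frame of tray_yellow between -0.066 and 0.066 m and z of contactor_orange in the frame of tray_yellow between 0.003 and 0.01 m and x of button_red in the frame of tray_white between -0.045 and 0.045 m and y of button_red in the frame of tray_white between -0.066 and 0.066 m and z of button_red in the frame of tray_white between 0.003 and 0.01 m and x of button_green in the frame of tray_white between -0.045 and 0.045 m and y of button_green in the frame of tray_white between -0.066 and 0.066 m and z of button_green in the frame of tray_white between 0.003 and 0.01 m and x of capacitor in the frame of tray_black between -0.045 and 0.045 m and y of capacitor in the frame of tray_black between -0.066 and 0.066 m and z of capacitor in the frame of tray_black between 0.003 and 0.01 m); the robot touches nothing.
It fails at once if the screwdriver is shifted by more than 2 cm (distance of screwdriver from where it was at the start of the episode above 0.02 m).
It fails at once if the carton is shifted by more than 2 cm (distance of carton from where it was at the start of the episode above 0.02 m).
It fails at once if a part is dropped: it falls freely with its underside more than 35 mm above the bench ((height (world z) of contactor_white above 0.035 m and contact force between contactor_white and anything else below 0.001 N) or (height (world z) of contactor_orange above 0.035 m and contact force between contactor_orange and anything else below 0.001 N) or (height (world z) of button_red above 0.035 m and contact force between button_red and anything else below 0.001 N) or (height (world z) of button_green above 0.035 m and contact force between button_green and anything else below 0.001 N) or (height (world z) of capacitor above 0.035 m and contact force between capacitor and anything else below 0.001 N)).
It also fails if it takes over 120 s, if anything falls off the work surface, if the arm or the gripper's body presses on something with over 40 N, if the wrist force passes 120 N, or if a joint passes its speed limit or range.

### The arm

A 6-joint arm with a two-finger parallel gripper is mounted at the origin on the work surface. World frame = base frame: x ahead of the robot, y to its left, z up, the work surface at z = 0. Lengths are in mm, angles in rad, forces in N, time in s.
With the tool pointing down it reaches from about 250 to 775 mm from the base axis. Payload 8.9 kg.
Tool frame: the origin (TCP) lies where the fingers leave the gripper's body, on its centre line; the fingertips stand 73 mm ahead of it and the grasp point (between the pads) lies 54 mm ahead of it; z points along the fingers, y is the line along which they close (so a half turn about z gives the same grasp; the last joint's range is limited). The gripper opens to 85 mm and grips with 20 to 120 N. Pads are 22 mm wide; open, the fingers measure 114 mm over their backs; the gripper's body (76 mm by 85 mm) begins 54 mm behind the grasp point. The pads swing forward as they close: fully open they stand 13 mm farther back than shut.
Start: joints at [-1.421, 0.291, -0.153, 1.127, 0, 1.431], TCP at [149.523, -503.256, 303.905] pointing down, gripper open.
Joint ranges: [-2.52, 2.52], [-0.91, 1.74], [-1.3, 1.37], [-1.96, 2.02], [-1.52, 1.47], [-3.14, 3.14]. Speed limits (rad/s): [2.22, 2.22, 2.79, 3.14, 3.14, 3.14].

### API

Orientations are given as a unit quaternion [w, x, y, z].
In Python, from rig import status, vision, job, spotter gives the robot as it stands.
- The arm moves only by the tool drive_tool, never from a script. Its argument "plan" is a list of rows, each an object with "offset": the shift along the tool's x, y, z as a fraction of full scale, a list of three; "turn": the turn, a rotation vector about the tool's x, y, z as a fraction of full scale, a list of three. A call has 1 to 10 rows; each row is the pose to reach, as a shift and turn from the pose commanded when the call began, along the tool's axes at that moment; what a row does not reach only later rows make up. Full scale, the value 1, is 0.2 m for a shift and 45 degrees for a turn. A row lasts 1/8 s, in which the tool goes at most 62.5 mm and 10.7 degrees, less where a joint would pass 70% of its speed; a pose out of reach is approached as far as the arm can. A call with a number of a shift or a turn outside -1 to 1 is refused whole. A call with a gripper value outside its range is refused whole. "hand" is the gripper's target within -1 to 1 (fully open at 1, half-way at 0, shut at -1), set as the call begins (left out, the last holds). The fingers move at their own pace and stop on an object; "grip_force" is the grip in N (left out, the last holds). Time passes only in rows, so rows that repeat a pose let the fingers close. It gives the time, the measured TCP pose, the force and the opening at its end, in the units of the state.
- status.observe(): the state, without advancing time (a new reading comes with each control period).
- vision.snapshot(name): name is "scene" or "top"; returns the picture (384x512x3 uint8, red, green, blue); there is no depth.
- vision.camera_model(name): a dict with "vfov" (degrees; the focal length in pixels is half the picture's height over the tangent of half this angle, whatever the lens; pixels are square), "cx", "cy" (the principal point, pixels), "extrinsics" (4x4, takes a point from world to camera coordinates). Camera axes: x right, y down, z forward; pixel columns grow to the right and rows downward; lengths in mm; the calibration is good to about 2 mm. A picture is of the moment at which its call begins. camera_model takes no time and is no camera call.
- job.close_job(): hands the job in, once; it reports no verdict.
Trained networks look in the newest picture that a camera, given by its name, has taken for a name from the list of things; names that differ only in an ending like _2 or _b are one class to them, and where a whole thing is asked for, a point or a joint stands for the part that bears it (a point fixed in the world has none). Each returns a list of dicts, best first, with "confidence" (0 to 1); they miss things now and then, are a little off and sometimes report something else, mostly with a low value. They report only what shows in the picture. A call takes as long as a camera call. They do not tell look-alikes from the thing itself.
- spotter.silhouettes(camera, target): "mask" (384x512 bool, what is visible of it) and "extent" ([left, top, right, bottom] in pixels, round what is visible of it).
The state is a dict: "time_s": time; "q": joint angles; "joint_velocities": joint speeds; "joint_torque": joint torques, N m; "ee_pos": TCP position; "tool_rot": TCP orientation; "wrist_force": force on the tool from outside, world axes, zero at the start; "moment": the same for the moment, N m; "opening": finger opening in mm.
Only numpy, scipy, OpenCV 4.12 (cv2) and the standard library are available. Lean on these libraries where they do the work, as an engineer would, in place of code of your own. Each camera call takes 0.05 s, during which the arm holds its last target. There are 200 camera calls.

## Working session

There is one attempt and no reset: what is moved stays moved. The work goes in short steps, Python scripts to look and compute and a tool call to move; the robot and the scene stay as the last step left them, time stands still between calls to the robot, and variables do not carry over. Pictures are saved under pics/ and viewed, on a budget of 14 in all, crops included, one or two more only if the job needs it, and the job is handed in when it is done.

Besides the shell and the picture viewer there is one more tool, called after ">>>" as name(argument=value, ...), one argument or row to a line, values as JSON. drive_tool: Moves the arm, as the interface text tells. Shift numbers are shares of 0.2 m and turn numbers shares of 45 degrees, none past 1 either way. Its arguments: {"type":"object","properties":{"plan":{"type":"array"},"hand":{"type":"number"},"grip_force":{"type":"number"}},"required":["plan"]}

```bash
mkdir -p pics
python3 - <<'E'
from rig import status, vision
import cv2
s=status.observe(); print(s)
for n in ("scene","top"):
    im=vision.snapshot(n); cv2.imwrite(f"pics/{n}0.png",im[:,:,::-1]); print(n,vision.camera_model(n))
E
```

```text
{'time_s': 0.0, 'q': array([-1.42129181e+00,  2.91246678e-01, -1.54139394e-01,  1.12669761e+00,
       -1.12048986e-05,  1.43148586e+00]), 'joint_velocities': array([ 0.00015055,  0.00028891,  0.00115498,  0.00144582, -0.00198123,
       -0.00056373]), 'joint_torque': array([-2.69247303e-04, -5.37145972e+01,  3.31371152e+01,  1.59511826e-02,
       -2.67516434e-04, -2.03737912e-06]), 'ee_pos': array([ 149.4715702 , -502.90659633,  303.34482554]), 'tool_rot': array([-6.43641767e-04,  9.89591139e-01,  1.43906090e-01, -8.88320906e-06]), 'wrist_force': array([ 0.41311426, -0.50617615, -0.69701928]), 'moment': array([ 0.01252148, -0.00171843,  0.0692413 ]), 'opening': 85.65976073624351}
scene {'vfov': 48.37700448941206, 'cx': 251.9431171045773, 'cy': 189.85529079805502, 'extrinsics': array([[ 4.45460311e-01,  8.95272290e-01, -7.25512215e-03,
        -2.25008899e+02],
       [ 5.61765070e-01, -2.85808715e-01, -7.76359057e-01,
        -2.64961722e+02],
       [-6.97126328e-01,  3.41761473e-01, -6.30249140e-01,
         1.50424039e+03],
       [ 0.00000000e+00,  0.00000000e+00,  0.00000000e+00,
         1.00000000e+00]])}
top {'vfov': 55.342776071638326, 'cx': 255.32539446707148, 'cy': 200.7835496350879, 'extrinsics': array([[-2.41018589e-02, -9.99709223e-01,  7.54395808e-04,
        -9.44190256e+00],
       [-9.91933662e-01,  2.38204495e-02, -1.24499787e-01,
         4.93246105e+02],
       [ 1.24445616e-01, -3.74898690e-03, -9.92219348e-01,
         8.89381363e+02],
       [ 0.00000000e+00,  0.00000000e+00,  0.00000000e+00,
         1.00000000e+00]])}
```

View pics/scene0.png

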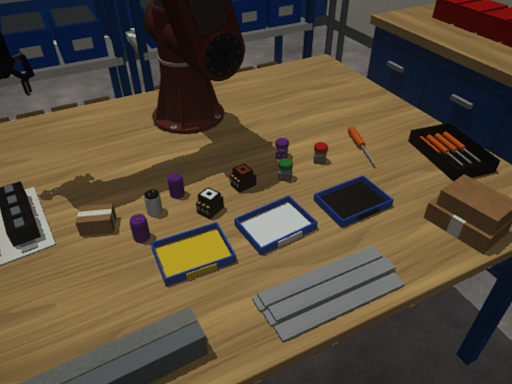

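View pics/top0.png

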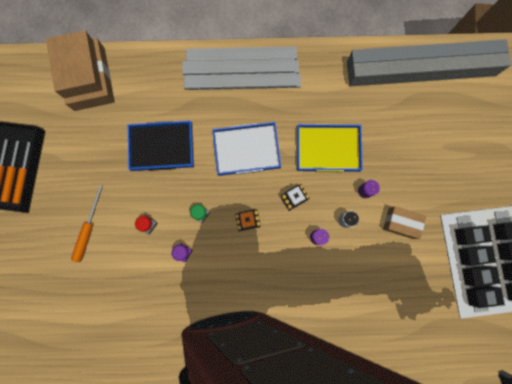

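Candidates in the top view:
- **Capacitor:** (349,218). Its purple look-alikes are at (369,188) and (320,237).
- **Green button:** (198,212). Its purple look-alike is at (181,252).
- **Red button:** (144,223).
- **Contactors:** white (294,196), orange (248,219). The rack at the far right (480,260) holds similar black blocks.
- **Trays:** black (160,146), white (247,148), yellow (328,148).

Next I'll fit models to the masks in both cameras and check them in one crop.

```bash
cat > h.py <<'E'
import numpy as np, cv2
from scipy.optimize import minimize
from rig import status, vision, spotter
S=4
def cam(n):
    c=vision.camera_model(n); return c, 192/np.tan(np.radians(c["vfov"]/2)), c["extrinsics"]
CAM={n:cam(n) for n in("scene","top")}
def proj(n,P):
    c,f,E=CAM[n]; Q=np.asarray(P,float)@E[:3,:3].T+E[:3,3]
    return np.c_[c["cx"]+f*Q[:,0]/Q[:,2], c["cy"]+f*Q[:,1]/Q[:,2]]
def ray(n,uv,z):
    c,f,E=CAM[n]; R=E[:3,:3]; d=R.T@[(uv[0]-c["cx"])/f,(uv[1]-c["cy"])/f,1]; o=-R.T@E[:3,3]
    return (o+d*(z-o[2])/d[2])[:2]
def box(a,b,z0,z1): return np.array([[x*a/2,y*b/2,z] for x in(-1,1) for y in(-1,1) for z in(z0,z1)])
def cyl(d,z0,z1):
    t=np.linspace(0,2*np.pi,32); return np.array([[d/2*np.cos(a),d/2*np.sin(a),z] for a in t for z in(z0,z1)])
con=[box(44,58,0,36),box(44,40,0,55)]; but=[box(36,36,0,26),cyl(28,26,38),cyl(40,38,52),cyl(36,52,56)]
cap=[cyl(40,0,56),cyl(36,56,60)]; tr=[box(120,165,0,24)]
MOD=dict(contactor_white=con,contactor_orange=con,button_red=but,button_green=but,capacitor=cap,tray_yellow=tr,tray_white=tr,tray_black=tr,carton=[box(60,80,0,45)])
def render(n,m,x,y,a,z=0):
    im=np.zeros((384*S,512*S),np.uint8); R=np.array([[np.cos(a),-np.sin(a),0],[np.sin(a),np.cos(a),0],[0,0,1]])
    for p in m:
        uv=(proj(n,p@R.T+[x,y,z])+.5)*S
        cv2.fillConvexPoly(im,cv2.convexHull(uv.round().astype(np.int32)),1)
    return im>0
def fit(name,masks,x0,z=0,spin=True,nyaw=12):
    m=MOD[name]; M={n:cv2.resize(k.astype(np.uint8)*255,None,fx=S,fy=S,interpolation=cv2.INTER_LINEAR)>127 for n,k in masks.items()}
    def cost(p):
        s=0
        for n in M:
            r=render(n,m,p[0],p[1],p[2]/50,z); s+=1-(r&M[n]).sum()/(r|M[n]).sum()
        return s/len(M)
    best=None
    for a in (np.arange(nyaw)*np.pi/nyaw if spin else [0.]):
        c=cost([x0[0],x0[1],a*50])
        if best is None or c<best[0]: best=(c,a)
    r=minimize(cost,[x0[0],x0[1],best[1]*50],method="Nelder-Mead",options=dict(initial_simplex=[[x0[0],x0[1],best[1]*50],[x0[0]+8,x0[1],best[1]*50],[x0[0],x0[1]+8,best[1]*50],[x0[0],x0[1],best[1]*50+8]],maxfev=150))
    return r.x[0],r.x[1],r.x[2]/50,1-r.fun
E
python3 - <<'E'
from h import *
im={n:vision.snapshot(n) for n in CAM}
exp=dict(contactor_white=(294,196),contactor_orange=(248,219),button_red=(144,223),button_green=(198,212),capacitor=(349,218),tray_yellow=(328,148),tray_white=(247,148),tray_black=(160,146),carton=(404,222))
out={}
for k,uv in exp.items():
    x0=ray("top",uv,MOD[k][-1][:,2].max()*.8); M={}
    for n in CAM:
        e=proj(n,[[*x0,20]])[0]
        best=None
        for d in spotter.silhouettes(n,k):
            ys,xs=np.nonzero(d["mask"]); 
            if len(xs)==0: continue
            dd=np.hypot(xs.mean()-e[0],ys.mean()-e[1])
            if best is None or dd<best[0]: best=(dd,d)
        if best and best[0]<10: M[n]=best[1]["mask"]
    if not M: print(k,"none",x0.round()); continue
    r=fit(k,M,x0,spin=(k!="capacitor")); out[k]=r
    one=[np.round(fit(k,{n:M[n]},r[:2],spin=(k!="capacitor"))[:3],2) for n in M]
    print(k,list(M),np.round(r,2),one)
import json; json.dump(out,open("out.json","w"))
def ov(n,x0,y0,x1,y1,s):
    v=cv2.resize(im[n][y0:y1,x0:x1,::-1],None,fx=s,fy=s,interpolation=cv2.INTER_CUBIC)
    for k,r in out.items():
        a=render(n,MOD[k],*r[:3]).astype(np.uint8)[y0*S:y1*S,x0*S:x1*S]; a=cv2.resize(a,(v.shape[1],v.shape[0]))
        cv2.drawContours(v,cv2.findContours(a,0,2)[0],-1,(0,255,255),1)
    return v
v1=ov("top",110,110,440,270,2.4); v2=ov("scene",70,110,400,295,2.4)
w=min(v1.shape[1],v2.shape[1]); cv2.imwrite("pics/fit.png",cv2.resize(np.vstack([v1[:,:w],v2[:,:w]]),None,fx=.72,fy=.72))
print(status.observe()["time_s"])
E
```

```text
contactor_white ['scene', 'top'] [ 501.61 -120.45    0.54    0.93] [array([ 500.61, -120.98,    0.55]), array([ 502.42, -120.36,    0.51])]
contactor_orange ['scene', 'top'] [4.4554e+02 3.7000e-01 1.7000e-01 9.3000e-01] [array([4.4468e+02, 3.4000e-01, 3.0000e-01]), array([4.4562e+02, 3.3000e-01, 1.5000e-01])]
button_red ['scene'] [439.38 255.34   0.92   0.81] [array([440.02, 255.21,   2.47])]
button_green ['scene', 'top'] [467.2  121.12   0.92   0.93] [array([466.8, 120.9,   0.9]), array([467.03, 121.19,   0.91])]
capacitor ['scene', 'top'] [ 4.4043e+02 -2.5168e+02  6.0000e-02  9.3000e-01] [array([ 4.3990e+02, -2.5118e+02,  5.0000e-02]), array([ 4.4082e+02, -2.5236e+02,  2.0000e-02])]
tray_yellow ['scene', 'top'] [ 6.3051e+02 -2.1615e+02 -3.0000e-02  9.6000e-01] [array([ 6.2949e+02, -2.1630e+02, -3.0000e-02]), array([ 6.3164e+02, -2.1578e+02, -2.0000e-02])]
tray_white ['scene', 'top'] [ 6.3407e+02 -7.0000e-01  1.0000e-01  9.7000e-01] [array([ 6.3137e+02, -9.0000e-02,  9.0000e-02]), array([ 6.3435e+02, -1.0500e+00,  1.0000e-01])]
tray_black ['scene', 'top'] [6.4691e+02 2.2335e+02 3.0000e-02 9.7000e-01] [array([6.4505e+02, 2.2485e+02, 5.0000e-02]), array([6.4770e+02, 2.2295e+02, 4.0000e-02])]
carton ['scene', 'top'] [ 430.44 -393.81    2.78    0.95] [array([ 430.41, -394.09,    2.8 ]), array([ 430.59, -393.48,    2.8 ])]
1.1
```

View pics/fit.png

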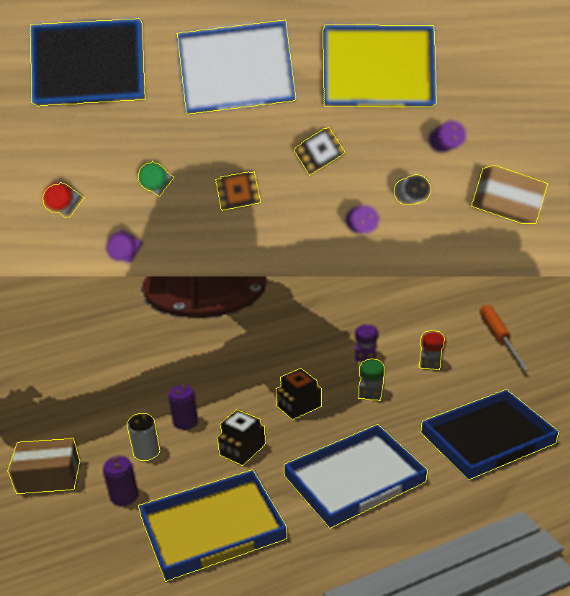

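The overlay matches every part and tray closely, and the colours confirm the choices. The purple look-alikes are separate. I'll start with the capacitor at about (440,-252).

>>> drive_tool(
  plan=[
    {"offset":[0.875,-0.39,0.5],"turn":[0,0,-1]},
    {"offset":[0.875,-0.39,0.5],"turn":[0,0,-1]},
    {"offset":[0.875,-0.39,0.5],"turn":[0,0,-1]},
    {"offset":[0.875,-0.39,0.5],"turn":[0,0,-1]},
    {"offset":[0.875,-0.39,0.5],"turn":[0,0,-1]},
    {"offset":[0.875,-0.39,0.5],"turn":[0,0,-1]},
    {"offset":[0.875,-0.39,0.5],"turn":[0,0,-1]},
  ],
  hand=1,
  grip_force=40,
)

```text
time_s: 1.98
ee_pos: [294.6, -379.7, 204.5]
tool_rot: [0.001, 0.86, 0.51, -0.0]
wrist_force: [-0.2, -0.8, 0.4]
opening: 85.2
```

>>> drive_tool(
  plan=[
    {"offset":[0.91,0.335,0.02],"turn":[0,0,-0.632]},
    {"offset":[0.91,0.335,0.02],"turn":[0,0,-0.632]},
    {"offset":[0.91,0.335,0.02],"turn":[0,0,-0.632]},
    {"offset":[0.91,0.335,0.02],"turn":[0,0,-0.632]},
    {"offset":[0.91,0.335,0.02],"turn":[0,0,-0.632]},
    {"offset":[0.91,0.335,0.02],"turn":[0,0,-0.632]},
  ],
)

```text
time_s: 2.72
ee_pos: [439.8, -251.8, 200.0]
tool_rot: [0.0, 0.708, 0.706, -0.0]
wrist_force: [-0.3, 0.4, -0.0]
opening: 85.3
```

>>> drive_tool(
  plan=[
    {"offset":[0,0.003,0.25],"turn":[0,0,0]},
    {"offset":[0,0.003,0.45],"turn":[0,0,0]},
    {"offset":[0,0.003,0.53],"turn":[0,0,0]},
    {"offset":[0,0.003,0.53],"turn":[0,0,0]},
  ],
)

```text
time_s: 3.22
ee_pos: [439.8, -251.2, 93.0]
tool_rot: [-0.001, 0.708, 0.706, -0.0]
wrist_force: [0.5, -0.8, -0.4]
opening: 85.5
```

>>> drive_tool(
  plan=[
    {"offset":[0,0,0],"turn":[0,0,0]},
    {"offset":[0,0,0],"turn":[0,0,0]},
    {"offset":[0,0,0],"turn":[0,0,0]},
    {"offset":[0,0,0],"turn":[0,0,0]},
    {"offset":[0,0,0],"turn":[0,0,0]},
    {"offset":[0,0,0],"turn":[0,0,0]},
    {"offset":[0,0,0],"turn":[0,0,0]},
    {"offset":[0,0,0],"turn":[0,0,0]},
  ],
  hand=-1,
  grip_force=40,
)

```text
time_s: 4.22
ee_pos: [441.6, -251.0, 94.9]
tool_rot: [0.001, 0.707, 0.707, -0.0]
wrist_force: [-3.1, 0.3, 7.0]
opening: 39.1
```

>>> drive_tool(
  plan=[
    {"offset":[0,0,-0.1],"turn":[0,0,0]},
    {"offset":[0,0,-0.3],"turn":[0,0,0]},
    {"offset":[0,0,-0.5],"turn":[0,0,0]},
    {"offset":[0.1,0.05,-0.53],"turn":[0,0,0]},
    {"offset":[0.3,0.1,-0.53],"turn":[0,0,0]},
    {"offset":[0.5,0.17,-0.53],"turn":[0,0,0]},
    {"offset":[0.7,0.23,-0.53],"turn":[0,0,0]},
    {"offset":[0.9,0.3,-0.53],"turn":[0,0,0]},
    {"offset":[1,0.33,-0.53],"turn":[0,0,0]},
  ],
)

```text
time_s: 5.35
ee_pos: [507.7, -48.6, 200.3]
tool_rot: [0.0, 0.707, 0.708, 0.0]
wrist_force: [-0.0, -0.4, -1.8]
opening: 39.0
```

>>> drive_tool(
  plan=[
    {"offset":[0.2,0.08,0],"turn":[0,0,0]},
    {"offset":[0.4,0.16,0],"turn":[0,0,0]},
    {"offset":[0.6,0.24,0],"turn":[0,0,0]},
    {"offset":[0.8,0.32,0],"turn":[0,0,0]},
    {"offset":[1,0.4,0],"turn":[0,0,0]},
  ],
)

```text
time_s: 5.98
ee_pos: [587.7, 150.9, 200.3]
tool_rot: [0.0, 0.707, 0.707, 0.0]
wrist_force: [-0.3, -1.0, -1.8]
opening: 38.9
```

>>> drive_tool(
  plan=[
    {"offset":[0.2,0.15,0],"turn":[0,0,0]},
    {"offset":[0.37,0.3,0],"turn":[0,0,0]},
    {"offset":[0.37,0.3,0],"turn":[0,0,0]},
    {"offset":[0.37,0.3,0],"turn":[0,0,0]},
  ],
)

```text
time_s: 6.48
ee_pos: [646.8, 223.2, 199.6]
tool_rot: [-0.0, 0.707, 0.707, -0.001]
wrist_force: [0.0, -0.3, -1.5]
opening: 39.0
```

>>> drive_tool(
  plan=[
    {"offset":[0,0,0.2],"turn":[0,0,0]},
    {"offset":[0,0,0.35],"turn":[0,0,0]},
    {"offset":[0,0,0.45],"turn":[0,0,0]},
    {"offset":[0,0,0.485],"turn":[0,0,0]},
    {"offset":[0,0,0.497],"turn":[0,0,0]},
    {"offset":[0,0,0.497],"turn":[0,0,0]},
  ],
)

```text
time_s: 7.22
ee_pos: [647.8, 223.3, 101.5]
tool_rot: [0.0, 0.707, 0.707, 0.001]
wrist_force: [0.2, -0.6, -1.1]
opening: 38.8
```

>>> drive_tool(
  plan=[
    {"offset":[0,0,0],"turn":[0,0,0]},
    {"offset":[0,0,0],"turn":[0,0,0]},
    {"offset":[0,0,0],"turn":[0,0,0]},
    {"offset":[0,0,0],"turn":[0,0,0]},
    {"offset":[0,0,0],"turn":[0,0,0]},
    {"offset":[0,0,0],"turn":[0,0,0]},
  ],
  hand=1,
)

```text
time_s: 7.98
ee_pos: [647.4, 223.4, 100.5]
tool_rot: [-0.0, 0.707, 0.707, -0.0]
wrist_force: [0.3, 0.5, -0.7]
opening: 85.6
```

>>> drive_tool(
  plan=[
    {"offset":[0,0,-0.2],"turn":[0,0,0]},
    {"offset":[0,0,-0.4],"turn":[0,0,0]},
    {"offset":[0,-0.1,-0.5],"turn":[0,0,0]},
    {"offset":[0.1,-0.4,-0.5],"turn":[0,0,0]},
    {"offset":[0.16,-0.7,-0.5],"turn":[0,0,0]},
    {"offset":[0.16,-1,-0.5],"turn":[0,0,0]},
    {"offset":[0.16,-1,-0.5],"turn":[0,0,0]},
    {"offset":[0.16,-1,-0.5],"turn":[0,0,0]},
  ],
)

```text
time_s: 8.98
ee_pos: [448.3, 255.8, 201.1]
tool_rot: [0.0, 0.707, 0.707, 0.001]
wrist_force: [0.9, 1.2, 1.2]
opening: 85.5
```

Run:
```python
from h import *
for uv in((144,223),): print(ray("top",uv,54))
im=vision.snapshot("scene")
d=spotter.silhouettes("scene","capacitor")
cv2.imwrite("pics/s1.png",cv2.resize(im[100:300,80:410,::-1],None,fx=2.4,fy=2.4))
for k in d:
    r=fit("capacitor",{"scene":k["mask"]},(647,223),z=6,spin=False); print(k["confidence"],k["extent"],np.round(r,2))
print(status.observe()["ee_pos"])
```

```text
[442.0639629  250.57733753]
0.83 [345.1, 177.5, 360.5, 206.3] [6.4501e+02 2.2409e+02 7.0000e-02 9.5000e-01]
0.76 [129.8, 213.7, 148.3, 239.9] [647. 223.   0.   0.]
0.7 [169.4, 174.5, 186.2, 199.3] [647. 223.   0.   0.]
[449.03530658 255.6343112  200.86561232]
```

View pics/s1.png

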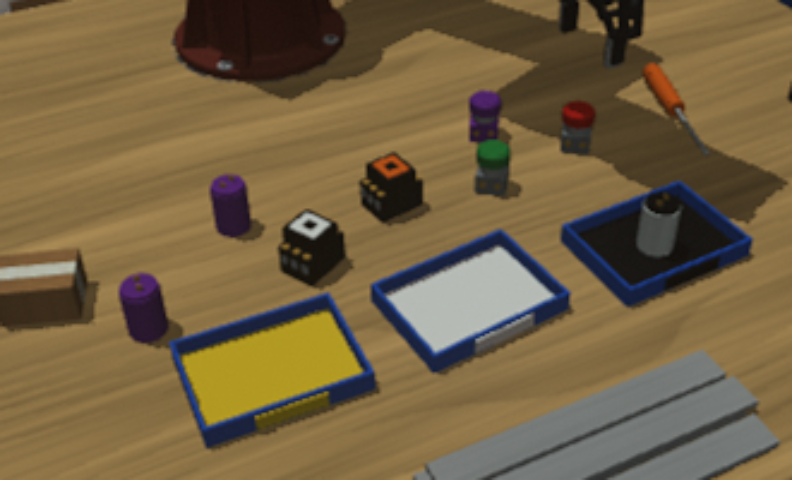

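The capacitor stands upright in the black tray, at (660,225) in the crop. Red button next.

>>> drive_tool(
  plan=[
    {"offset":[-0.005,-0.037,0.1],"turn":[0,0,0]},
    {"offset":[-0.005,-0.037,0.3],"turn":[0,0,0]},
    {"offset":[-0.005,-0.037,0.45],"turn":[0,0,0]},
    {"offset":[-0.005,-0.037,0.492],"turn":[0,0,0]},
    {"offset":[-0.005,-0.037,0.492],"turn":[0,0,0]},
  ],
)

```text
time_s: 9.7
ee_pos: [440.7, 254.4, 102.1]
tool_rot: [-0.0, 0.707, 0.707, -0.0]
wrist_force: [0.0, -0.1, -0.2]
opening: 85.3
```

>>> drive_tool(
  plan=[
    {"offset":[0,0,0],"turn":[0,0,0]},
    {"offset":[0,0,0],"turn":[0,0,0]},
    {"offset":[0,0,0],"turn":[0,0,0]},
    {"offset":[0,0,0],"turn":[0,0,0]},
    {"offset":[0,0,0],"turn":[0,0,0]},
    {"offset":[0,0,0],"turn":[0,0,0]},
    {"offset":[0,0,0],"turn":[0,0,0]},
    {"offset":[0,0,0],"turn":[0,0,0]},
  ],
  hand=-1,
  grip_force=40,
)

```text
time_s: 10.7
ee_pos: [440.5, 254.6, 103.1]
tool_rot: [0.0, 0.707, 0.707, 0.001]
wrist_force: [-1.0, -1.1, 7.3]
opening: 38.2
```

>>> drive_tool(
  plan=[
    {"offset":[0,0,-0.1],"turn":[0,0,0]},
    {"offset":[0,0,-0.3],"turn":[0,0,0]},
    {"offset":[0,0,-0.48],"turn":[0,0,0]},
    {"offset":[-0.05,0.05,-0.5],"turn":[0,0,0]},
    {"offset":[-0.2,0.2,-0.5],"turn":[0,0,0]},
    {"offset":[-0.35,0.35,-0.5],"turn":[0,0,0]},
    {"offset":[-0.5,0.5,-0.5],"turn":[0,0,0]},
    {"offset":[-0.6,0.6,-0.5],"turn":[0,0,0]},
  ],
)

```text
time_s: 11.7
ee_pos: [561.1, 132.4, 201.2]
tool_rot: [-0.0, 0.708, 0.707, -0.0]
wrist_force: [-1.0, -0.3, -0.8]
opening: 38.5
```

>>> drive_tool(
  plan=[
    {"offset":[-0.15,0.12,0],"turn":[0,0,0]},
    {"offset":[-0.35,0.25,0],"turn":[0,0,0]},
    {"offset":[-0.495,0.345,0],"turn":[0,0,0]},
    {"offset":[-0.495,0.345,0],"turn":[0,0,0]},
    {"offset":[-0.495,0.345,0],"turn":[0,0,0]},
  ],
)

```text
time_s: 12.32
ee_pos: [628.3, 35.3, 201.2]
tool_rot: [-0.001, 0.707, 0.707, -0.0]
wrist_force: [-0.9, 0.4, -1.6]
opening: 38.5
```

Run:
```python
from h import *
im=vision.snapshot("scene"); print(status.observe()["ee_pos"])
cv2.imwrite("pics/s2.png",cv2.resize(im[90:250,200:400,::-1],None,fx=3,fy=3))
```

```text
[628.23945439  35.83559054 201.47427599]
```

View pics/s2.png

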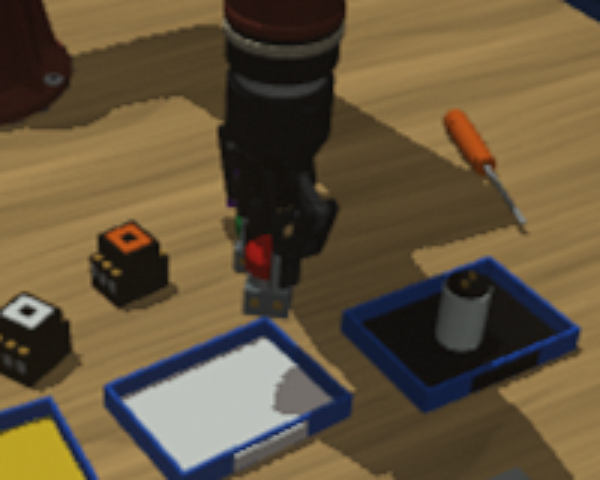

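The red button is held upright, with its block visible at (268,300). Lowering it now.

>>> drive_tool(
  plan=[
    {"offset":[0,0.005,0.18],"turn":[0,0,0]},
    {"offset":[0,0.005,0.33],"turn":[0,0,0]},
    {"offset":[0,0.005,0.42],"turn":[0,0,0]},
    {"offset":[0,0.005,0.455],"turn":[0,0,0]},
    {"offset":[0,0.005,0.467],"turn":[0,0,0]},
    {"offset":[0,0.005,0.467],"turn":[0,0,0]},
  ],
)

```text
time_s: 13.12
ee_pos: [630.5, 35.4, 109.6]
tool_rot: [0.001, 0.707, 0.707, 0.0]
wrist_force: [1.1, 0.7, -1.2]
opening: 38.3
```

>>> drive_tool(
  plan=[
    {"offset":[0,0,0],"turn":[0,0,0]},
    {"offset":[0,0,0],"turn":[0,0,0]},
    {"offset":[0,0,0],"turn":[0,0,0]},
    {"offset":[0,0,0],"turn":[0,0,0]},
    {"offset":[0,0,0],"turn":[0,0,0]},
    {"offset":[0,0,0],"turn":[0,0,0]},
  ],
  hand=1,
)

```text
time_s: 13.88
ee_pos: [629.9, 35.4, 108.7]
tool_rot: [-0.0, 0.707, 0.707, -0.0]
wrist_force: [-0.1, 0.2, -0.7]
opening: 85.3
```

>>> drive_tool(
  plan=[
    {"offset":[0,0,-0.2],"turn":[0,0,0]},
    {"offset":[0,0,-0.4],"turn":[0,0,0]},
    {"offset":[0.05,-0.1,-0.455],"turn":[0,0,0]},
    {"offset":[0.2,-0.4,-0.455],"turn":[0,0,0]},
    {"offset":[0.35,-0.7,-0.455],"turn":[0,0,0]},
    {"offset":[0.428,-0.815,-0.455],"turn":[0,0,0]},
    {"offset":[0.428,-0.815,-0.455],"turn":[0,0,0]},
    {"offset":[0.428,-0.815,-0.455],"turn":[0,0,0]},
  ],
)

```text
time_s: 14.88
ee_pos: [467.9, 121.0, 200.1]
tool_rot: [0.001, 0.707, 0.707, 0.001]
wrist_force: [0.4, -0.5, -0.6]
opening: 85.2
```

>>> drive_tool(
  plan=[
    {"offset":[0,0,0.1],"turn":[0,0,0]},
    {"offset":[0,0,0.3],"turn":[0,0,0]},
    {"offset":[0,0,0.45],"turn":[0,0,0]},
    {"offset":[0,0,0.49],"turn":[0,0,0]},
    {"offset":[0,0,0.49],"turn":[0,0,0]},
  ],
)

```text
time_s: 15.5
ee_pos: [467.6, 120.7, 101.7]
tool_rot: [-0.0, 0.707, 0.707, -0.0]
wrist_force: [-0.1, -0.1, 0.1]
opening: 85.7
```

>>> drive_tool(
  plan=[
    {"offset":[0,0,0],"turn":[0,0,0]},
    {"offset":[0,0,0],"turn":[0,0,0]},
    {"offset":[0,0,0],"turn":[0,0,0]},
    {"offset":[0,0,0],"turn":[0,0,0]},
    {"offset":[0,0,0],"turn":[0,0,0]},
    {"offset":[0,0,0],"turn":[0,0,0]},
    {"offset":[0,0,0],"turn":[0,0,0]},
    {"offset":[0,0,0],"turn":[0,0,0]},
  ],
  hand=-1,
  grip_force=40,
)

```text
time_s: 16.5
ee_pos: [467.4, 121.1, 102.6]
tool_rot: [0.0, 0.707, 0.707, 0.001]
wrist_force: [-1.0, -0.1, 7.3]
opening: 38.4
```

>>> drive_tool(
  plan=[
    {"offset":[0,0,-0.1],"turn":[0,0,0]},
    {"offset":[0,0,-0.3],"turn":[0,0,0]},
    {"offset":[0,0,-0.48],"turn":[0,0,0]},
    {"offset":[-0.1,0.1,-0.5],"turn":[0,0,0]},
    {"offset":[-0.25,0.27,-0.5],"turn":[0,0,0]},
    {"offset":[-0.45,0.47,-0.5],"turn":[0,0,0]},
    {"offset":[-0.65,0.67,-0.5],"turn":[0,0,0]},
    {"offset":[-0.788,0.845,-0.5],"turn":[0,0,0]},
    {"offset":[-0.788,0.845,-0.5],"turn":[0,0,0]},
    {"offset":[-0.788,0.845,-0.5],"turn":[0,0,0]},
  ],
)

```text
time_s: 17.75
ee_pos: [635.3, -36.3, 201.4]
tool_rot: [-0.001, 0.707, 0.707, -0.0]
wrist_force: [-0.7, 0.3, -1.3]
opening: 38.2
```

>>> drive_tool(
  plan=[
    {"offset":[0,0,0.18],"turn":[0,0,0]},
    {"offset":[0,0,0.33],"turn":[0,0,0]},
    {"offset":[0,0,0.42],"turn":[0,0,0]},
    {"offset":[0,0,0.455],"turn":[0,0,0]},
    {"offset":[0,0,0.467],"turn":[0,0,0]},
    {"offset":[0,0,0.467],"turn":[0,0,0]},
  ],
)

```text
time_s: 18.5
ee_pos: [636.4, -36.6, 109.2]
tool_rot: [0.001, 0.707, 0.707, 0.0]
wrist_force: [0.9, 0.0, -1.6]
opening: 38.0
```

>>> drive_tool(
  plan=[
    {"offset":[0,0,0],"turn":[0,0,0]},
    {"offset":[0,0,0],"turn":[0,0,0]},
    {"offset":[0,0,0],"turn":[0,0,0]},
    {"offset":[0,0,0],"turn":[0,0,0]},
    {"offset":[0,0,0],"turn":[0,0,0]},
    {"offset":[0,0,0],"turn":[0,0,0]},
  ],
  hand=1,
)

```text
time_s: 19.25
ee_pos: [635.9, -36.6, 108.3]
tool_rot: [-0.0, 0.707, 0.707, -0.0]
wrist_force: [-0.9, 0.0, 0.5]
opening: 85.5
```

>>> drive_tool(
  plan=[
    {"offset":[0,0,-0.2],"turn":[0,0,0]},
    {"offset":[0,0,-0.4],"turn":[0,0,0]},
    {"offset":[0,-0.1,-0.457],"turn":[0,0,0]},
    {"offset":[0.05,-0.4,-0.457],"turn":[0,0,-0.1]},
    {"offset":[0.1,-0.7,-0.457],"turn":[0,0,-0.204]},
    {"offset":[0.185,-0.952,-0.457],"turn":[0,0,-0.204]},
    {"offset":[0.185,-0.952,-0.457],"turn":[0,0,-0.204]},
    {"offset":[0.185,-0.952,-0.457],"turn":[0,0,-0.204]},
  ],
)

```text
time_s: 20.25
ee_pos: [446.4, 0.3, 200.3]
tool_rot: [0.001, 0.648, 0.761, 0.0]
wrist_force: [0.5, -0.7, 0.2]
opening: 85.3
```

>>> drive_tool(
  plan=[
    {"offset":[0,0,0.1],"turn":[0,0,0]},
    {"offset":[0,0,0.3],"turn":[0,0,0]},
    {"offset":[0,0,0.45],"turn":[0,0,0]},
    {"offset":[0,0,0.53],"turn":[0,0,0]},
    {"offset":[0,0,0.53],"turn":[0,0,0]},
  ],
)

```text
time_s: 20.88
ee_pos: [446.0, 0.2, 92.7]
tool_rot: [-0.001, 0.648, 0.761, -0.0]
wrist_force: [0.0, 0.8, -0.6]
opening: 85.3
```

>>> drive_tool(
  plan=[
    {"offset":[0,0,0],"turn":[0,0,0]},
    {"offset":[0,0,0],"turn":[0,0,0]},
    {"offset":[0,0,0],"turn":[0,0,0]},
    {"offset":[0,0,0],"turn":[0,0,0]},
    {"offset":[0,0,0],"turn":[0,0,0]},
    {"offset":[0,0,0],"turn":[0,0,0]},
    {"offset":[0,0,0],"turn":[0,0,0]},
    {"offset":[0,0,0],"turn":[0,0,0]},
  ],
  hand=-1,
  grip_force=50,
)

```text
time_s: 21.88
ee_pos: [446.3, 0.3, 94.5]
tool_rot: [0.001, 0.648, 0.761, 0.0]
wrist_force: [-0.0, -0.5, 5.9]
opening: 43.3
```

>>> drive_tool(
  plan=[
    {"offset":[0,0,-0.1],"turn":[0,0,0]},
    {"offset":[0,0,-0.3],"turn":[0,0,0]},
    {"offset":[0,0,-0.5],"turn":[0,0,0]},
    {"offset":[-0.1,0.07,-0.53],"turn":[0,0,0]},
    {"offset":[-0.25,0.2,-0.53],"turn":[0,0,0]},
    {"offset":[-0.42,0.32,-0.53],"turn":[0,0,0]},
    {"offset":[-0.6,0.45,-0.53],"turn":[0,0,0]},
  ],
)

```text
time_s: 22.75
ee_pos: [554.1, -104.5, 199.8]
tool_rot: [-0.0, 0.648, 0.761, 0.0]
wrist_force: [0.8, -0.8, -1.9]
opening: 43.6
```

>>> drive_tool(
  plan=[
    {"offset":[-0.15,0.12,0],"turn":[0,0,0.1]},
    {"offset":[-0.3,0.22,0],"turn":[0,0,0.2]},
    {"offset":[-0.428,0.324,0],"turn":[0,0,0.242]},
    {"offset":[-0.428,0.324,0],"turn":[0,0,0.242]},
    {"offset":[-0.428,0.324,0],"turn":[0,0,0.242]},
  ],
)

```text
time_s: 23.38
ee_pos: [630.4, -177.4, 199.3]
tool_rot: [-0.001, 0.718, 0.697, -0.0]
wrist_force: [-0.0, 0.7, -2.6]
opening: 43.2
```

>>> drive_tool(
  plan=[
    {"offset":[0,0,0.2],"turn":[0,0,0]},
    {"offset":[0,0,0.35],"turn":[0,0,0]},
    {"offset":[0,0,0.45],"turn":[0,0,0]},
    {"offset":[0,0,0.485],"turn":[0,0,0]},
    {"offset":[0,0,0.497],"turn":[0,0,0]},
    {"offset":[0,0,0.497],"turn":[0,0,0]},
  ],
)

```text
time_s: 24.12
ee_pos: [631.4, -177.8, 101.2]
tool_rot: [0.001, 0.718, 0.696, 0.0]
wrist_force: [0.2, 0.9, -2.3]
opening: 43.3
```

>>> drive_tool(
  plan=[
    {"offset":[0,0,0],"turn":[0,0,0]},
    {"offset":[0,0,0],"turn":[0,0,0]},
    {"offset":[0,0,0],"turn":[0,0,0]},
    {"offset":[0,0,0],"turn":[0,0,0]},
    {"offset":[0,0,0],"turn":[0,0,0]},
    {"offset":[0,0,0],"turn":[0,0,0]},
  ],
  hand=1,
)

```text
time_s: 24.88
ee_pos: [631.1, -177.9, 100.3]
tool_rot: [-0.0, 0.718, 0.696, -0.0]
wrist_force: [-0.4, -0.3, 0.7]
opening: 85.3
```

>>> drive_tool(
  plan=[
    {"offset":[0,0,-0.2],"turn":[0,0,0]},
    {"offset":[0,0,-0.4],"turn":[0,0,0]},
    {"offset":[0,0,-0.5],"turn":[0,0,-0.1]},
    {"offset":[0.1,-0.3,-0.5],"turn":[0,0,-0.33]},
    {"offset":[0.2,-0.55,-0.5],"turn":[0,0,-0.55]},
    {"offset":[0.267,-0.656,-0.5],"turn":[0,0,-0.713]},
    {"offset":[0.267,-0.656,-0.5],"turn":[0,0,-0.713]},
    {"offset":[0.267,-0.656,-0.5],"turn":[0,0,-0.713]},
  ],
)

```text
time_s: 25.88
ee_pos: [502.6, -121.1, 200.7]
tool_rot: [0.001, 0.498, 0.867, 0.0]
wrist_force: [0.8, 0.9, -0.9]
opening: 85.4
```

>>> drive_tool(
  plan=[
    {"offset":[0,0,0.1],"turn":[0,0,0]},
    {"offset":[0,0,0.3],"turn":[0,0,0]},
    {"offset":[0,0,0.45],"turn":[0,0,0]},
    {"offset":[0,0,0.53],"turn":[0,0,0]},
    {"offset":[0,0,0.53],"turn":[0,0,0]},
  ],
)

```text
time_s: 26.5
ee_pos: [501.7, -120.8, 93.0]
tool_rot: [-0.001, 0.498, 0.867, -0.0]
wrist_force: [0.8, 0.3, 0.0]
opening: 85.4
```

>>> drive_tool(
  plan=[
    {"offset":[0,0,0],"turn":[0,0,0]},
    {"offset":[0,0,0],"turn":[0,0,0]},
    {"offset":[0,0,0],"turn":[0,0,0]},
    {"offset":[0,0,0],"turn":[0,0,0]},
    {"offset":[0,0,0],"turn":[0,0,0]},
    {"offset":[0,0,0],"turn":[0,0,0]},
    {"offset":[0,0,0],"turn":[0,0,0]},
    {"offset":[0,0,0],"turn":[0,0,0]},
  ],
  hand=-1,
  grip_force=50,
)

```text
time_s: 27.5
ee_pos: [502.3, -120.9, 95.3]
tool_rot: [0.001, 0.497, 0.868, 0.0]
wrist_force: [-0.2, 0.6, 5.3]
opening: 43.1
```

>>> drive_tool(
  plan=[
    {"offset":[0,0,-0.1],"turn":[0,0,0]},
    {"offset":[0,0,-0.3],"turn":[0,0,0]},
    {"offset":[0,0,-0.5],"turn":[0,0,0]},
    {"offset":[-0.1,0.03,-0.53],"turn":[0,0,0.1]},
    {"offset":[-0.3,0.08,-0.53],"turn":[0,0,0.25]},
    {"offset":[-0.5,0.12,-0.53],"turn":[0,0,0.42]},
    {"offset":[-0.7,0.17,-0.53],"turn":[0,0,0.6]},
    {"offset":[-0.897,0.214,-0.53],"turn":[0,0,0.713]},
    {"offset":[-0.897,0.214,-0.53],"turn":[0,0,0.713]},
    {"offset":[-0.897,0.214,-0.53],"turn":[0,0,0.713]},
  ],
)

```text
time_s: 28.75
ee_pos: [628.6, -253.3, 199.8]
tool_rot: [-0.001, 0.717, 0.697, -0.0]
wrist_force: [0.4, -0.2, -2.5]
opening: 43.7
```

>>> drive_tool(
  plan=[
    {"offset":[0,0,0.2],"turn":[0,0,0]},
    {"offset":[0,0,0.35],"turn":[0,0,0]},
    {"offset":[0,0,0.45],"turn":[0,0,0]},
    {"offset":[0,0,0.485],"turn":[0,0,0]},
    {"offset":[0,0,0.497],"turn":[0,0,0]},
    {"offset":[0,0,0.497],"turn":[0,0,0]},
  ],
)

```text
time_s: 29.5
ee_pos: [629.6, -253.7, 101.9]
tool_rot: [0.001, 0.718, 0.696, 0.0]
wrist_force: [-1.1, -0.0, -1.9]
opening: 43.4
```

>>> drive_tool(
  plan=[
    {"offset":[0,0,0],"turn":[0,0,0]},
    {"offset":[0,0,0],"turn":[0,0,0]},
    {"offset":[0,0,0],"turn":[0,0,0]},
    {"offset":[0,0,0],"turn":[0,0,0]},
    {"offset":[0,0,0],"turn":[0,0,0]},
    {"offset":[0,0,0],"turn":[0,0,0]},
  ],
  hand=1,
)

```text
time_s: 30.25
ee_pos: [629.2, -253.7, 100.9]
tool_rot: [-0.0, 0.718, 0.696, -0.0]
wrist_force: [-0.2, -0.8, -0.0]
opening: 85.5
```

>>> drive_tool(
  plan=[
    {"offset":[0,0,-0.2],"turn":[0,0,0]},
    {"offset":[0,0,-0.4],"turn":[0,0,0]},
    {"offset":[0,0,-0.6],"turn":[0,0,0]},
    {"offset":[0,-0.3,-0.8],"turn":[0,0,0]},
    {"offset":[0,-0.6,-0.8],"turn":[0,0,0]},
    {"offset":[0,-0.9,-0.8],"turn":[0,0,0]},
    {"offset":[0,-1,-0.8],"turn":[0,0,0]},
    {"offset":[0,-1,-0.8],"turn":[0,0,0]},
  ],
)

```text
time_s: 31.25
ee_pos: [428.2, -247.7, 261.5]
tool_rot: [0.0, 0.718, 0.696, 0.0]
wrist_force: [0.7, -0.5, 0.4]
opening: 85.4
```

Run:
```python
from h import *
import json; out=json.load(open("out.json"))
im={n:vision.snapshot(n) for n in CAM}
exp=dict(capacitor=(647.4,223.4,"tray_black"),button_red=(630,35.4,"tray_white"),button_green=(636,-36.6,"tray_white"),contactor_orange=(631,-178,"tray_yellow"),contactor_white=(629.5,-254,"tray_yellow"))
for k,(x,y,t) in exp.items():
  for n in CAM:
    b=None
    for d in spotter.silhouettes(n,k):
        ys,xs=np.nonzero(d["mask"]); e=proj(n,[[x,y,30]])[0]
        if len(xs) and np.hypot(xs.mean()-e[0],ys.mean()-e[1])<9: b=d; break
    if b is None: print(k,n,"none"); continue
    r=fit(k,{n:b["mask"]},(x,y),z=6,spin=k!="capacitor"); T=out[t]; c,s=np.cos(T[2]),np.sin(T[2]); dx,dy=r[0]-T[0],r[1]-T[1]
    print(k,n,np.round(r,2),"in tray",np.round([c*dx+s*dy,-s*dx+c*dy]))
v=np.vstack([cv2.resize(im["top"][110:270,70:440,::-1],(740,320)),cv2.resize(im["scene"][110:290,80:450,::-1],(740,270*4//3))[:280]])
cv2.imwrite("pics/end.png",v); print(status.observe()["time_s"])
```

```text
capacitor scene [6.4520e+02 2.2406e+02 1.0000e-01 9.5000e-01] in tray [-2.  1.]
capacitor top [6.4929e+02 2.2268e+02 8.0000e-02 9.3000e-01] in tray [ 2. -1.]
button_red scene [630.54  36.33   2.52   0.93] in tray [ 0. 37.]
button_red top [631.81  35.87   2.5    0.94] in tray [ 2. 37.]
button_green scene [634.73 -36.65   2.52   0.93] in tray [ -3. -36.]
button_green top [637.03 -37.05   0.91   0.93] in tray [ -1. -36.]
contactor_orange scene [ 6.2997e+02 -1.7688e+02 -3.0000e-02  9.5000e-01] in tray [-2. 39.]
contactor_orange top [ 6.3228e+02 -1.7785e+02 -2.0000e-02  9.2000e-01] in tray [ 1. 38.]
contactor_white scene [ 6.2982e+02 -2.5347e+02 -5.0000e-02  9.4000e-01] in tray [  0. -37.]
contactor_white top [ 6.3046e+02 -2.5403e+02 -5.0000e-02  9.4000e-01] in tray [  1. -38.]
31.85
```

View pics/end.png

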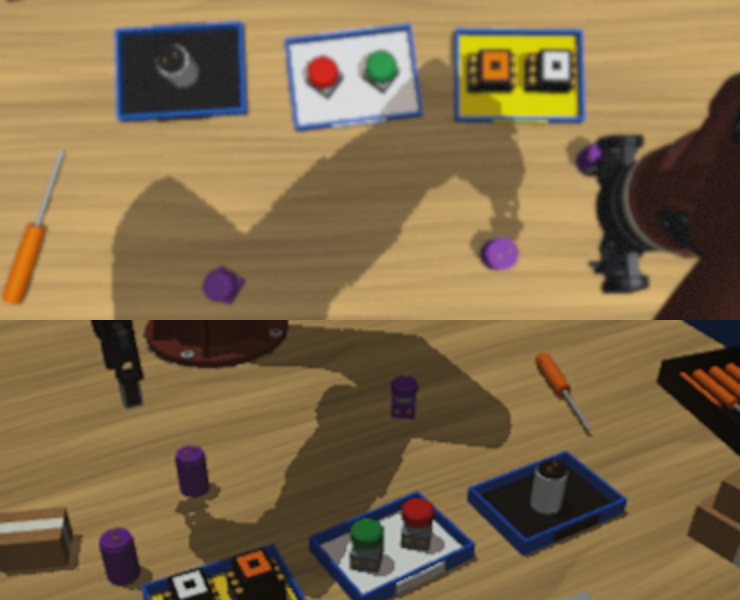

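All five parts stand upright in the right trays. The screwdriver, carton and purple look-alikes are where they were. Handing in.

```bash
python3 -c "
from rig import job; print(job.close_job())"
```

```text
the job is handed in; nothing more can be done
None
```

All five parts are in their trays and the job is handed in at about 32 s of the 120 s limit. Both contactors are in the yellow tray, both push buttons in the white tray and the capacitor in the black tray. Each was gripped, set down about 0.5 mm above the tray floor, and released there.

- **Position:** the final fit from both cameras puts every part within 3 mm of its tray's centre line along the short side. Along the long side they sit within 39 mm of centre, against a limit of 66 mm. The two cameras disagreed by up to about 4 mm.
- **Upright:** the last picture shows all five standing upright, and the upright models overlap their outlines by 92–95%. I did not measure tilt or floor height separately.
- **Released and clear:** the gripper was open and the arm had backed away clear of everything.
- **Left alone:** in the last picture the screwdriver, the carton (side camera only, the arm hid it from above) and the purple look-alikes look unmoved. I did not measure any of them again.
- **One miss:** at the start the network did not find the red button in the top view. I took its position from the side camera and checked it by eye against a top-view pixel; the two differed by about 5 mm, and the grasp held.

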